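Index and clamp the sample carousel, then start the sampler

ROBOT

A 7-joint arm with a two-finger parallel gripper is mounted at the origin on the work surface. World frame = base frame: x ahead of the robot, y to its left, z up, the work surface at z = 0. Lengths are in m, angles in degrees, forces in N, time in s.
With the tool pointing down it reaches from about 0.35 to 0.775 m from the base axis. Payload 3.1 kg.
Tool frame: the origin (TCP) lies on the centre line of the jaws, within the pads' length; the fingertips stand 17 mm ahead of it and the grasp point (between the pads) lies 2 mm behind it (robot.tip_reach is the distance from the TCP to the fingertips, in m); z points along the fingers, y is the direction in which the jaws open and shut (so a half turn about z gives the same grasp; the last joint's range is limited). The gripper opens to 85 mm and grips with 20 to 120 N. Pads are 22 mm wide; open, the fingers measure 114 mm over their backs; the gripper's body (76 mm by 85 mm) begins 54 mm behind the grasp point. The pads swing forward as they close: fully open they stand 13 mm farther back than shut.
Start: joints at [-69.253, 17.813, 0.802, 86.603, -0.252, 75.585, -1.558], TCP at [0.216, 0.506, 0.248] pointing down, gripper open.
Joint ranges: [-154.91, 154.91], [-16.99, 109.72], [-72.82, 74.43], [7.12, 147.25], [-82.49, 262.49], [11.32, 116.49], [-174.64, 174.64]. Speed limits (degrees/s): [159.86, 159.86, 180, 180, 180, 180, 180].

INTERFACE

Orientations are given as [roll, pitch, yaw] about the fixed x, y, z axes, in that order (R = Rz(yaw) Ry(pitch) Rx(roll)).
In Python, from station import robot, fingers, vision, workorder, recognise gives the robot as it stands. Calls block until the motion is done:
- robot.move_to(position, orientation): joint-space move of the TCP to a pose.
- robot.line_to(position, orientation=None, velocity=0.15, f_stop=None): straight line of the TCP; orientation=None keeps the orientation; velocity is the mean speed in m/s. With f_stop (N) it stops when the force on the tool has changed by that much, and returns True; else False.
- robot.move_j(angles): joint-space move.
- fingers.gripper_to(opening, force=None): opening from 0.0 (shut) to 1.0 (fully open); force is the grip in N (None keeps the last); returns when the fingers have stopped.
- robot.pause(seconds).
- robot.inverse_kinematics(position, orientation): joint angles nearest the present ones, or None.
- vision.grab_frame(name): name is "scene" or "top" or "wrist"; returns the picture (480x640x3 uint8, red, green, blue); there is no depth.
- vision.calibration(name): a dict with "mtx" (3x3 intrinsics, pixels), "extrinsics" (4x4, takes a point from world to camera coordinates); the wrist camera has in their place "T_tool_cam" (4x4, takes a point from camera to tool coordinates, whose origin is the TCP and whose axes are the flange's). Camera axes: x right, y up, looking along -z (the intrinsics and any distortion apply to the point x, -y, -z); pixel columns grow to the right and rows downward; lengths in m; the calibration is good to about 2 mm. A picture is of the moment at which its call begins: read the wrist's pose just before it. calibration takes no time and is no camera call.
A pose or a line that the arm cannot do raises robot.PlanningError and nothing moves.
- workorder.close_job(): hands the job in, once; it reports no verdict.
Trained networks look in the newest picture that a camera, given by its name, has taken for a name from the list of things; names that differ only in an ending like _2 or _b are one class to them, and where a whole thing is asked for, a point or a joint stands for the part that bears it (a point fixed in the world has none). Each returns a list of dicts, best first, with "p" (0 to 1); they miss things now and then, are a little off and sometimes report something else, mostly with a low value. They report only what shows in the picture. A call takes as long as a camera call. They do not tell look-alikes from the thing itself.
- recognise(label, camera): "rect" ([centre column, centre row, width, height] in pixels, round what is visible of it).
Readings, each from a call of its own:
- robot.current_time_s(): time.
- robot.current_joint_positions(): joint angles.
- robot.current_dq(): joint speeds.
- robot.current_joint_torque(): joint torques, N m.
- robot.current_tool_pos(): TCP position.
- robot.current_eef_rot(): TCP orientation.
- robot.current_contact_force(): force on the tool from outside, world axes, zero at the start.
- robot.current_torque(): the same for the moment, N m.
- robot.current_finger_gap(): opening from 0.0 (shut) to 1.0 (fully open).
Only numpy, scipy, OpenCV 4.12 (cv2) and the standard library are available. Lean on these libraries where they do the work, as an engineer would, in place of code of your own. Each camera call takes 0.05 s, during which the arm holds its last target. There are 200 camera calls.

TASK

Get the autosampler ready: turn the carousel so that the orange-capped tube stands at the red pointer, and tighten the black clamp knob clockwise to its stop; the carousel spins along with the knob unless you keep the knob pressed down on the brake ring while you turn it. When the knob is tight with the orange tube at the pointer, push the green start button fully down and let it come back up. Leave everything else on the bench where it is.

Things in the scene. Friction and masses are not known exactly. Their poses are not given: they have to be found in the camera images.
- sampler: Fixed sample carousel unit: cream round base 210 mm across and 26 mm tall with a black rubber brake ring on it. Origin at the centre of its underside on the table; z up is the spindle axis; its x axis points to the red pointer, a finger on a post at the rim (post 120 to 132 mm from the axis, 75 mm tall).
- pointer (a point): Inner tip of the fixed red pointer, 98 mm from the spindle axis, 75 mm above the table.
- carousel (a joint): Turn of the aluminium carousel (180 mm across, 12 capped tubes standing on a 70 mm circle, tube tops 96 mm above the table). rad, counterclockwise from above positive; 0 when the orange-capped tube points exactly at the red pointer. It turns very freely (0.015 N m) while it is up; anything that drags the knob round carries it along.
- lift (a joint): How far the carousel with its knob is pressed down, m: 0 up, grows downward. It rests on springs: after 4 mm it meets the rubber brake ring (about 5 N on the knob by then), and pressed on to 6 to 8 mm (14 to 20 N) the ring holds it against turning. It springs up when let go. About 8 mm is the most.
- orange_tube (a point): Top centre of the orange-capped tube (18 mm across, 70 mm from the axis, fixed in the carousel; the 11 others have blue caps). The point's axes are the carousel's: x points outward.
- knob (a joint): Turn of the clamp knob relative to the carousel, rad, clockwise from above positive: starts loose (0 to 0.25), tight at its stop at 1.3. Turning it needs about 0.1 N m, more than turns the free carousel, so it tightens only while the carousel is kept from turning. Stays where it is left.
- knob_grip (a point): On the spindle axis in the black clamp knob, the height to grip, 133 mm above the table when up. The knob: a bar 50 mm long, 14 mm wide, on a round flange 54 mm across; flange top 114 mm, bar top 146 mm up. Fingertips may push down on the flange. Site x: along the bar to its end with the white line (sampler's x + carousel turn - knob turn). Red line on the collar: where that end points when tight.
- start_button (a joint): Travel of the green start button, m: 0 up, 0.006 fully down; a spring needs 5 N at full travel and returns it.
- start_button_top (a point): Centre of the top of the green button, 28 mm across, 62 mm above the table, pressed straight down.
- control_box: Fixed cream control box 100 x 110 x 40 mm with a small screen and the green button; origin at the centre of its underside.
- tube_rack: Fixed rack of blue-capped tubes, 90 x 120 mm, 69 mm tall; a bystander. Origin at the centre of its underside.
- beaker: Clear glass beaker, 64 mm across, 85 mm tall; loose, a bystander. Origin at the centre of its underside.
- reagent_jar: Amber jar with white cap, 60 mm across, 90 mm tall; loose, a bystander. Origin at the centre of its underside.
- wash_bottle: White bottle with red cap, 60 mm across, 150 mm tall; loose, a bystander. Origin at the centre of its underside.
- tip_box: Blue box 120 x 85 x 50 mm; loose, a bystander. Origin at the centre of its underside.
- petri_dish: White shallow dish, 90 mm across, 14 mm tall; loose, a bystander. Origin at the centre of its underside.
- spatula: Small spatula 160 mm long lying flat; loose, a bystander. Origin at the middle of its length.
- spare_knob: Small loose grey knob, 40 mm across, 26 mm tall, not used here; loose, a bystander. Origin at the centre of its underside.
Mind the look-alikes: they are no part of the job. Of the things like the sampler, leave any that is purple or turquoise; of the rest the larger one is meant.

How it is judged (in metres and radians):
On the way, in this order (a step that is already met when the one before it is completed fails the run):
1. the clamp knob is tight and the orange tube is at the pointer (value of joint knob above 1.2 rad and x of orange_tube in the frame of sampler above 0 m and y of orange_tube in the frame of sampler between -0.01 and 0.01 m), for 0.2 s.
2. then the green button is pressed fully down (value of joint start_button above 0.005 m), for 0.05 s.
At the end, for the whole second after the job is handed in: The knob is within 0.1 rad of its stop (joint above 1.2), the orange tube is in line with the pointer within 10 mm sideways, the carousel is up (within 2 mm) and still (under 0.05 rad/s), and the green button is up again (within 1 mm) (all of step 1 and value of joint start_button below 0.001 m and velocity of joint carousel between -0.05 and 0.05 rad/s and value of joint lift below 0.002 m); the robot touches nothing.
It fails at once if a loose bystander is moved by more than 30 mm (distance of any of beaker, reagent_jar, wash_bottle, tip_box, petri_dish, spatula, spare_knob from where it was at the start of the episode above 0.03 m).
It fails at once if a standing bystander is tipped (angle between any of beaker, reagent_jar, wash_bottle's own z axis and vertical above 0.5 rad).
It fails at once if the green button is pressed before the knob is tight with the orange tube at the pointer (value of joint start_button above 0.004 m and not (value of joint knob above 1.2 rad and (x of orange_tube in the frame of sampler above 0 m and y of orange_tube in the frame of sampler between -0.01 and 0.01 m))).
It also fails if it takes over 51 s, if anything falls off the work surface, if the arm or the gripper's body presses on something with over 40 N, if the wrist force passes 120 N, or if a joint passes its speed limit or range.

## Working session

There is one attempt and no reset: what is moved stays moved. The work goes in short steps, each a Python script; the robot and the scene stay as the last script left them, time stands still between calls to the robot, and variables do not carry over. Pictures are saved under pics/ and viewed, about 8 in all and at most 12, crops included, and the job is handed in when it is done.

```bash
mkdir -p pics; ls; python3 - <<'E'
from station import robot, fingers, vision, workorder, recognise
import cv2, numpy as np
for n in ("scene","top"):
    im=vision.grab_frame(n); cv2.imwrite(f"pics/{n}0.png",im[:,:,::-1])
    c=vision.calibration(n); print(n,np.round(c["mtx"],1).tolist(),np.round(c["extrinsics"],3).tolist(),[k for k in c])
    for l in ("sampler","knob_grip","orange_tube","start_button_top","control_box"):
        print(l,[(np.round(d["rect"]).tolist(),round(d["p"],2)) for d in recognise(l,n)])
print(robot.current_time_s(),robot.tip_reach,robot.current_eef_rot())
print(vision.calibration("wrist"))
E
```

```text
pics
scene [[482.0, 0.0, 319.2], [0.0, 482.0, 240.0], [0.0, 0.0, 1.0]] [[0.54, 0.841, 0.015, -0.282], [-0.574, 0.355, 0.738, 0.27], [0.616, -0.407, 0.675, -1.837], [0.0, 0.0, 0.0, 1.0]] ['mtx', 'extrinsics']
sampler [([312.0, 258.0, 65.0, 69.0], 0.84), ([401.0, 180.0, 43.0, 43.0], 0.79), ([382.0, 301.0, 60.0, 61.0], 0.67), ([124.0, 268.0, 78.0, 76.0], 0.63)]
knob_grip [([312.0, 232.0, 18.0, 17.0], 0.79), ([116.0, 241.0, 21.0, 20.0], 0.79), ([402.0, 164.0, 9.0, 19.0], 0.51), ([383.0, 283.0, 14.0, 21.0], 0.49)]
orange_tube [([311.0, 248.0, 61.0, 52.0], 0.95), ([402.0, 174.0, 35.0, 30.0], 0.84), ([122.0, 261.0, 67.0, 55.0], 0.73), ([384.0, 294.0, 52.0, 41.0], 0.61)]
start_button_top [([236.0, 275.0, 11.0, 9.0], 0.38)]
control_box [([238.0, 288.0, 48.0, 45.0], 0.8)]
top [[540.7, 0.0, 320.5], [0.0, 540.7, 242.7], [0.0, 0.0, 1.0]] [[-0.013, -1.0, 0.006, -0.039], [0.985, -0.011, 0.173, -0.574], [-0.172, 0.008, 0.985, -1.601], [0.0, 0.0, 0.0, 1.0]] ['mtx', 'extrinsics']
sampler [([298.0, 168.0, 47.0, 60.0], 0.81), ([320.0, 243.0, 66.0, 80.0], 0.79), ([486.0, 322.0, 74.0, 83.0], 0.63), ([164.
[... 318 characters left out ...]
, 40.0, 49.0], 0.56)]
start_button_top [([222.0, 260.0, 42.0, 33.0], 0.29)]
control_box [([400.0, 252.0, 40.0, 38.0], 0.92)]
0.6 0.017 [1.79998297e+02 7.57755952e-04 1.56868475e+02]
{'mtx': array([[377.63661249,   0.        , 317.57146179],
       [  0.        , 377.63661249, 237.29594759],
       [  0.        ,   0.        ,   1.        ]]), 'T_tool_cam': array([[-5.86252855e-05,  9.62766569e-01,  2.70334109e-01,
         6.98037232e-02],
       [ 9.99999997e-01,  7.17094670e-05, -3.85234118e-05,
         6.86151726e-04],
       [-5.64745678e-05,  2.70334106e-01, -9.62766570e-01,
        -1.25663663e-01],
       [ 0.00000000e+00,  0.00000000e+00,  0.00000000e+00,
         1.00000000e+00]])}
```

View pics/top0.png

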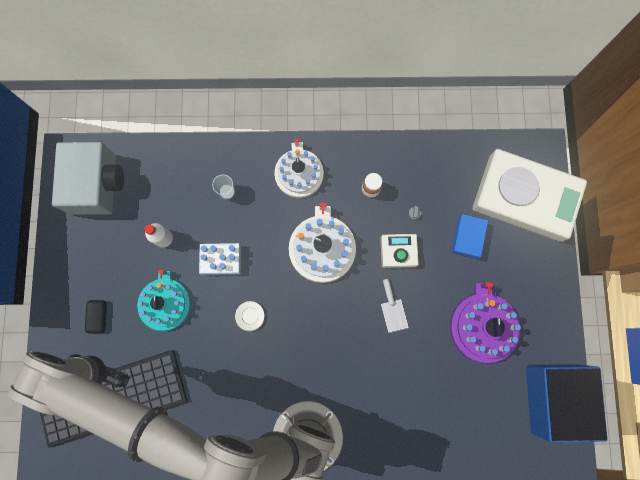

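View pics/scene0.png

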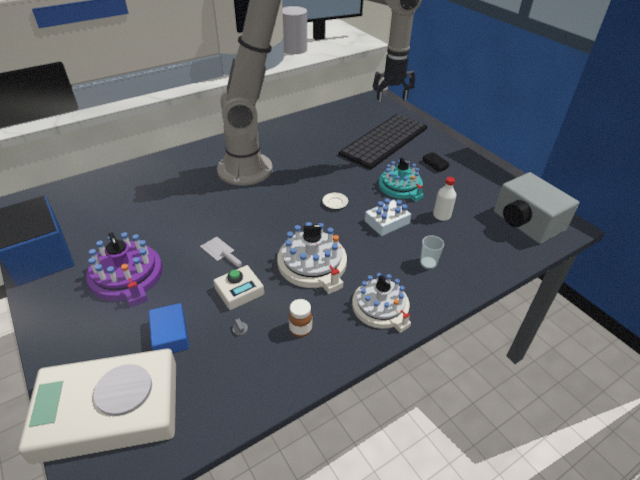

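The top view shows two cream samplers. The larger one, with its base at about (322,247), is the target: its orange cap is at (300,236), its red pointer at (323,210) and the green button at (401,255). The scene view agrees, and the smaller cream, purple and turquoise units are the look-alikes. Next I'll move above the target and measure with the wrist camera.

```bash
cat > h.py <<'E'
from station import robot, fingers, vision, workorder, recognise
import cv2, numpy as np
from scipy.spatial.transform import Rotation as R
from scipy.optimize import least_squares
def cam(name):
    c=vision.calibration(name)
    if name=="wrist":
        T=np.eye(4);T[:3,:3]=R.from_euler("xyz",robot.current_eef_rot(),degrees=True).as_matrix();T[:3,3]=robot.current_tool_pos()
        return c["mtx"],T@c["T_tool_cam"]
    return c["mtx"],np.linalg.inv(c["extrinsics"])
def back(C,px,z):
    K,T=C; px=np.atleast_2d(px).astype(float)
    d=np.c_[(px[:,0]-K[0,2])/K[0,0],-(px[:,1]-K[1,2])/K[1,1],-np.ones(len(px))]@T[:3,:3].T
    return (T[:3,3]+d*((z-T[2,3])/d[:,2])[:,None])[:,:2]
def blobs(im,lo,hi,amin):
    hsv=cv2.cvtColor(im,cv2.COLOR_RGB2HSV)
    n,_,s,c=cv2.connectedComponentsWithStats(cv2.inRange(hsv,lo,hi))
    return [(c[i],s[i,4],s[i,:4]) for i in range(1,n) if s[i,4]>=amin]
E
python3 - <<'E'
from h import *
C=cam("top")
k=back(C,[[322,243]],.14)[0]; b=back(C,[[401,255]],.062)[0]
print("knob",k,"button",b,"base",back(C,[[322,248]],.02)[0])
for y in (240,60,106,-74): print(y,robot.inverse_kinematics([k[0],k[1],.131],[180,0,y]))
robot.move_to([k[0],k[1],.28],[180,0,90])
C=cam("wrist"); im=vision.grab_frame("wrist"); cv2.imwrite("pics/w1.png",im[:,:,::-1])
np.savez("w1.npz",im=im,K=C[0],T=C[1])
print(robot.current_time_s(),robot.current_tool_pos(),robot.current_joint_positions())
for l in ("knob_grip","orange_tube","pointer","sampler"):
    print(l,[(np.round(d["rect"]).tolist(),round(d["p"],2)) for d in recognise(l,"wrist")])
E
```

```text
knob [ 0.55683747 -0.04933401] button [ 0.53091392 -0.28837454] base [ 0.56200987 -0.05048671]
240 [-13.73891168  25.12404864  23.12075668  95.62989912 -10.93756692
  61.48333977 162.66727006]
60 [-27.58323506  28.94303972  43.33168808  96.15118394 -21.75107456
  63.6561556   -8.00103207]
106 [-25.92208377  28.26130682  40.75647405  96.09220693 -20.25317756
  63.2486464   36.71062705]
-74 [ -39.25883864   37.58907665   64.51016947   96.52968794  -36.01610143
   69.45643714 -129.98101591]
2.975 [ 0.55700699 -0.04757202  0.27971428] [-29.58703454  22.09930728  46.37863658  83.073752   -16.01490646
  81.64857483  17.17396412]
knob_grip [([324.0, 230.0, 65.0, 79.0], 0.96), ([617.0, 134.0, 44.0, 49.0], 0.81)]
orange_tube [([322.0, 209.0, 188.0, 192.0], 0.93), ([573.0, 130.0, 132.0, 147.0], 0.93)]
pointer [([344.0, 200.0, 252.0, 211.0], 0.97), ([562.0, 129.0, 152.0, 165.0], 0.84)]
sampler [([561.0, 128.0, 157.0, 167.0], 0.83), ([344.0, 199.0, 251.0, 210.0], 0.73), ([321.0, 210.0, 191.0, 196.0], 0.51), ([100.0, 6.0, 51.0, 2.0], 0.18)]
```

View pics/w1.png

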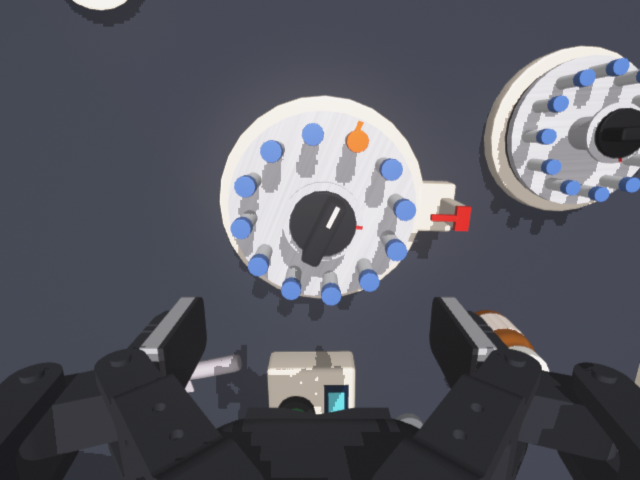

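The wrist view shows the target carousel: knob bar at about (322,228) with its white end pointing up-right at (334,217), orange cap at (357,141), red collar line at (358,228) and pointer tip at (433,218). I'll fit the cap circle and act on it.

```bash
cat >> h.py <<'E'
def measure(im,C,guess):
    """centre of the cap circle (z=.096), orange azimuth, pointer azimuth (deg), bar white-line azimuth"""
    bl=back(C,[b[0] for b in blobs(im,(100,110,60),(125,255,255),60)],.096)
    o=back(C,[b[0] for b in blobs(im,(5,150,120),(20,255,255),60)],.096)
    near=lambda p,r:p[np.linalg.norm(p-guess,axis=1)<r]
    bl=near(bl,.09);o=near(o,.09)
    pts=np.r_[bl,o]
    s=least_squares(lambda v:np.hypot(*(pts-v).T)-.07,guess,loss="soft_l1",f_scale=.002)
    c=s.x; az=lambda p:np.degrees(np.arctan2(*(p-c)[::-1]))
    # refine phase of orange with 30-degree comb over all tubes
    a=np.array([az(p) for p in pts]); 
    oa=az(o[0]) if len(o) else np.nan
    ph=oa+np.mean((a-oa+15)%30-15)
    hsv=cv2.cvtColor(im,cv2.COLOR_RGB2HSV)
    m=cv2.inRange(hsv,(0,170,100),(4,255,255))|cv2.inRange(hsv,(174,170,100),(180,255,255))
    v,u=np.nonzero(m); rp=back(C,np.c_[u,v],.075); d=np.hypot(*(rp-c).T)
    q=rp[(d>.094)&(d<.118)]
    return dict(c=c,n=(len(bl),len(o)),res=s.fun,r=[np.hypot(*(pts-c).T).mean()],oa=oa,ph=ph,
                ptr=az(q.mean(0)) if len(q) else None,tip=d[d>.09].min() if (d>.09).any() else None)
E
python3 - <<'E'
from h import *
np.set_printoptions(precision=4,suppress=True)
d=np.load("w1.npz");im=d["im"];C=(d["K"],d["T"])
m=measure(im,C,np.array([.557,-.05]));print(m)
hsv=cv2.cvtColor(im,cv2.COLOR_RGB2HSV)
w=(hsv[...,2]>170)&(hsv[...,1]<50)
w[:195]=0;w[250:]=0;w[:,:305]=0;w[:,345:]=0
v,u=np.nonzero(w);p=back(C,np.c_[u,v],.146)
vt=np.linalg.svd(p-p.mean(0))[2][0];print(len(p),"white line mid",p.mean(0)-m["c"],"dir",np.degrees(np.arctan2(vt[1],vt[0])),
 "azimuth",np.degrees(np.arctan2(*(p.mean(0)-m["c"])[::-1])))
E
```

```text
{'c': array([ 0.56  , -0.0482]), 'n': (11, 1), 'res': array([-0.0011, -0.0009, -0.0009, -0.0007, -0.0008, -0.0006, -0.0006,
       -0.0005, -0.0009, -0.0004, -0.0007,  0.0001]), 'r': [np.float64(0.06933754608361364)], 'oa': np.float64(67.1105627678245), 'ph': np.float64(66.74927765191751), 'ptr': np.float64(-1.7337508231878016), 'tip': np.float64(0.09827664080914919)}
115 white line mid [0.0073 0.0138] dir -110.80429201895656 azimuth 61.94584294927884
```

```bash
cat >> h.py <<'E'
def j7(delta):
    q=np.array(robot.current_joint_positions(),float); q[6]+=delta; robot.move_j(q.tolist())
def stat(s=""):
    print(s,"t",robot.current_time_s(),"p",np.round(robot.current_tool_pos(),4),"rpy",np.round(robot.current_eef_rot(),1),"F",np.round(robot.current_contact_force(),1),"M",np.round(robot.current_torque(),2),"g",round(robot.current_finger_gap(),3),flush=True)
E
python3 - <<'E'
from h import *
c=[.560,-.0482]
robot.move_to([*c,.20],[180,0,65]); fingers.gripper_to(.6)
robot.line_to([*c,.134],[180,0,65],velocity=.1); stat("down")
fingers.gripper_to(0,40); stat("grip")
print(robot.current_joint_positions()[6])
for _ in range(2): j7(-34.2)
stat("turned")
C=cam("wrist");im=vision.grab_frame("wrist");cv2.imwrite("pics/w2.png",im[:,:,::-1]);np.savez("w2.npz",im=im,K=C[0],T=C[1])
try: print(measure(im,C,np.array(c)))
except Exception as e: print(e)
E
```

```text
down t 4.85 p [ 0.5605 -0.0484  0.1345] rpy [179.9  -0.   65. ] F [-0.1  0.   0.5] M [ 0.01  0.01 -0.02] g 0.601
grip t 5.2667 p [ 0.5611 -0.0485  0.1348] rpy [179.8  -0.   65. ] F [ 1.4 -0.7  2.6] M [-0.11 -0.31 -0.08] g 0.154
-0.9232574668240855
turned t 6.5167 p [ 0.5619 -0.0497  0.1349] rpy [179.9  -0.3  -3.2] F [ 3.1 -3.4 -2.8] M [-0.64 -0.83 -0.  ] g 0.158
{'c': array([ 0.56090383, -0.04821767]), 'n': (8, 1), 'res': array([-2.88750435e-04, -1.41444972e-03, -4.48241536e-04, -1.51140150e-03,
       -3.67453667e-04, -1.09072182e-03, -4.36761929e-03, -2.00004226e-03,
       -7.91375223e-05]), 'r': [np.float64(0.06871468691535841)], 'oa': np.float64(-2.154313019703981), 'ph': np.float64(-0.6322307753174787), 'ptr': np.float64(-2.0334205714496205), 'tip': np.float64(0.09734016254116205)}
```

View pics/w2.png

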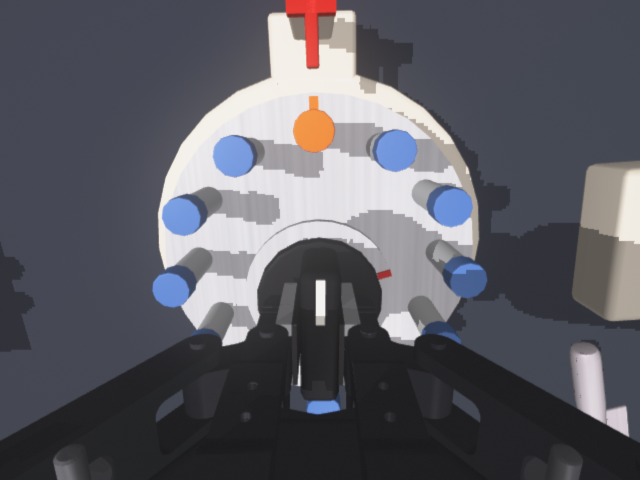

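The orange cap at (313,130) is in line with the pointer tip at (312,66), and the knob bar is held. Next I'll press down and tighten in small steps while watching the moment.

```bash
python3 - <<'E'
from h import *
p=robot.current_tool_pos(); rpy=robot.current_eef_rot()
robot.line_to([.5607,-.0486,.1275],[180,0,float(rpy[2])],velocity=.03); stat("press")
F=robot.current_contact_force()[2]
z=.1275
while F<15 and z>.1225:
    z-=.001; robot.line_to([.5607,-.0486,z],velocity=.03); F=robot.current_contact_force()[2]
stat("pressed")
q=np.array(robot.current_joint_positions(),float)
for k in range(3):
    q[6]-=20; robot.move_j(q.tolist()); stat(f"turn {20*k+20}")
C=cam("wrist");im=vision.grab_frame("wrist");cv2.imwrite("pics/w3.png",im[:,:,::-1]);
np.save("q.npy",q)
E
```

```text
press t 6.9667 p [ 0.5624 -0.05    0.1299] rpy [180.   -0.2  -3.2] F [ 1.7 -3.3  9.3] M [-0.66 -0.31  0.02] g 0.155
pressed t 7.7167 p [ 0.5625 -0.0501  0.128 ] rpy [180.   -0.3  -3.2] F [-0.6 -2.4 15.2] M [-0.57  0.11 -0.03] g 0.157
turn 20 t 8.1417 p [ 0.5625 -0.0508  0.1298] rpy [-179.9   -0.3  -23.2] F [-1.1 -1.4  9.8] M [-0.52  0.27 -0.1 ] g 0.159
turn 40 t 8.5667 p [ 0.5622 -0.0512  0.1297] rpy [-179.8   -0.2  -43.2] F [-1.5 -2.8  9.8] M [-0.62  0.3  -0.11] g 0.152
turn 60 t 8.9917 p [ 0.5618 -0.0516  0.1296] rpy [-179.8   -0.2  -63.3] F [-1.9 -3.  10.5] M [-0.75  0.46 -0.05] g 0.155
```

View pics/w3.png

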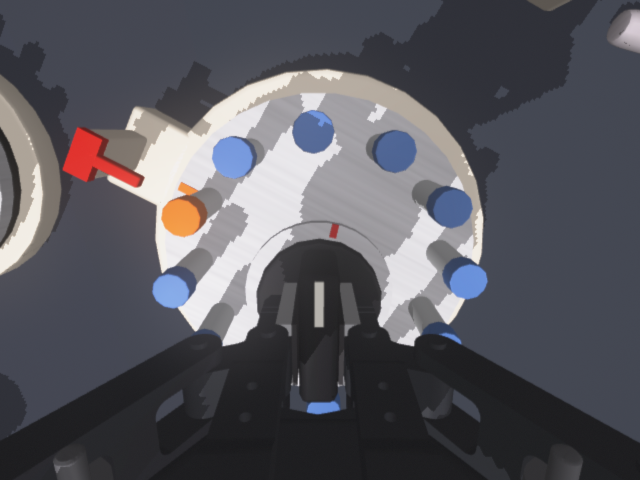

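The orange cap at (183,215) still lines up with the pointer tip at (140,181), so the brake is holding. The red line is about 12° from the bar. I'll press harder and finish against the stop.

```bash
python3 - <<'E'
from h import *
p=np.array(robot.current_tool_pos()); z=p[2]
while robot.current_contact_force()[2]<17 and z>.1205:
    z-=.0015; robot.line_to([.5610,-.0495,z],velocity=.03)
stat("pressed")
yaw0=float(robot.current_eef_rot()[2])
for k in range(1,8):
    robot.line_to([.5610,-.0495,z],[180,0,yaw0-2.5*k],velocity=.03); robot.pause(.1); stat(k*2.5)
    if abs(robot.current_torque()[2])>.28: break
C=cam("wrist");im=vision.grab_frame("wrist");cv2.imwrite("pics/w4.png",im[:,:,::-1])
m=measure(im,C,np.array([.56,-.0485]));print(m["c"],m["oa"],m["ph"],m["ptr"],m["n"])
E
```

```text
pressed t 10.0417 p [ 0.5617 -0.0516  0.1271] rpy [-179.7   -0.3  -63.3] F [-1.  -3.7 17.4] M [-0.65  0.67 -0.04] g 0.158
2.5 t 10.3917 p [ 0.5618 -0.0516  0.1272] rpy [-1.799e+02 -1.000e-01 -6.580e+01] F [-2.5 -3.1 16.7] M [-0.71  0.64 -0.06] g 0.157
5.0 t 10.7417 p [ 0.5617 -0.0517  0.1272] rpy [-1.799e+02 -1.000e-01 -6.830e+01] F [-1.8 -2.3 16.5] M [-0.72  0.58 -0.07] g 0.154
7.5 t 11.0917 p [ 0.5617 -0.0517  0.1272] rpy [-1.799e+02 -1.000e-01 -7.080e+01] F [-1.5 -2.7 17.5] M [-0.72  0.62 -0.14] g 0.157
10.0 t 11.4417 p [ 0.5616 -0.0517  0.1272] rpy [-1.799e+02 -1.000e-01 -7.330e+01] F [-2.5 -3.2 17.3] M [-0.76  0.61 -0.14] g 0.158
12.5 t 11.7917 p [ 0.5615 -0.0517  0.1271] rpy [-1.799e+02 -1.000e-01 -7.580e+01] F [-3.  -3.5 17. ] M [-0.71  0.65  0.03] g 0.152
15.0 t 12.1417 p [ 0.5615 -0.0518  0.1271] rpy [-1.799e+02 -1.000e-01 -7.830e+01] F [-3.6 -2.7 16.2] M [-0.69  0.61 -0.09] g 0.156
17.5 t 12.4917 p [ 0.5614 -0.0518  0.1271] rpy [-1.799e+02 -1.000e-01 -8.080e+01] F [-3.  -2.8 17.8] M [-0.71  0.65 -0.13] g 0.156
[ 0.55984545 -0.05015524] -20.359477057645687 -19.08478840072252 -1.2303232722658024 (9, 2)
```

View pics/w4.png

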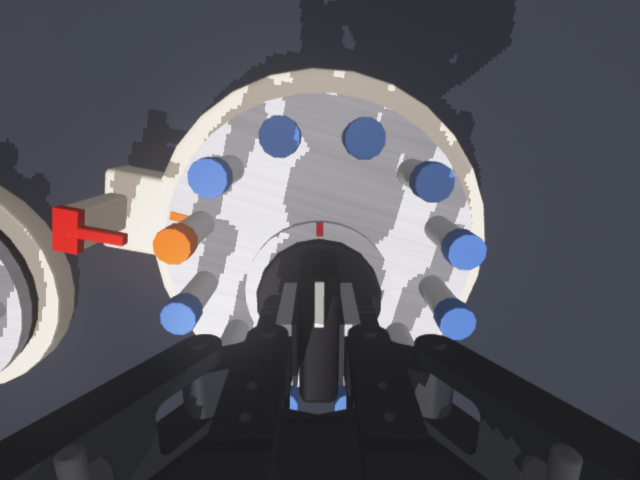

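The red line at (319,229) is now on the bar axis, so the knob is tight. The carousel slipped a few degrees clockwise past the pointer. I'll let it spring up, turn it back about 4.5°, release and measure from above.

```bash
python3 - <<'E'
from h import *
yaw=float(robot.current_eef_rot()[2])
robot.line_to([.5607,-.0495,.1355],[180,0,yaw],velocity=.03); stat("up")
robot.line_to([.5607,-.0495,.1355],[180,0,yaw+4.5],velocity=.03); robot.pause(.2); stat("fixed")
fingers.gripper_to(.5); robot.pause(.2); stat("open")
robot.line_to([.5607,-.0495,.28],velocity=.15); robot.pause(.2)
C=cam("wrist");im=vision.grab_frame("wrist");cv2.imwrite("pics/w5.png",im[:,:,::-1]);np.savez("w5.npz",im=im,K=C[0],T=C[1])
stat("high")
m=measure(im,C,np.array([.56,-.0485]));print(m)
E
```

```text
up t 13.0833 p [ 0.5607 -0.0509  0.1349] rpy [ 1.80e+02 -1.00e-01 -8.08e+01] F [ 2.6 -5.4 -3. ] M [-1.21 -0.9  -0.  ] g 0.156
fixed t 13.5333 p [ 0.5608 -0.0509  0.1349] rpy [ 1.80e+02 -1.00e-01 -7.63e+01] F [ 2.7 -5.1 -2. ] M [-1.18 -0.98 -0.01] g 0.153
open t 14.125 p [ 0.5606 -0.0492  0.1355] rpy [180.    0.  -76.3] F [-0.7  0.1  0. ] M [-0.04  0.04 -0.02] g 0.501
high t 15.4917 p [ 0.5604 -0.0494  0.2793] rpy [179.9   0.  -76.3] F [0.5 0.2 0.3] M [ 0.01 -0.    0.  ] g 0.5
{'c': array([ 0.55992983, -0.04954663]), 'n': (11, 1), 'res': array([-1.78312201e-04, -3.85456191e-04, -3.96792327e-04, -4.76617425e-04,
       -4.50060986e-04, -5.79461733e-04, -6.00672105e-04, -1.09053722e-03,
       -1.18085677e-04, -8.25815656e-05, -1.28307846e-04,  4.30030085e-05]), 'r': [np.float64(0.06962967647775618)], 'oa': np.float64(-2.882460250872544), 'ph': np.float64(-2.3063577857709485), 'ptr': np.float64(-1.5172134069103707), 'tip': np.float64(0.09823113443640255)}
```

View pics/w5.png

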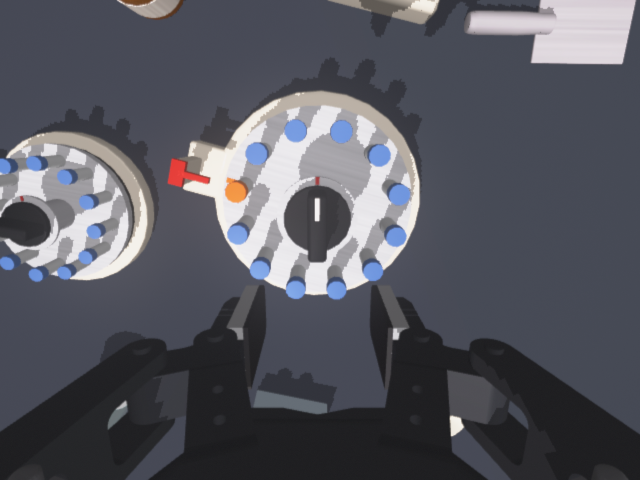

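Everything agrees: orange is at -2.3° against the pointer at -1.5° (about 1 mm sideways), and the white line at (317,209) is in line with the red one at (317,180). On to the button.

```bash
python3 - <<'E'
from h import *
robot.move_to([.531,-.288,.22],[180,0,-76]); fingers.gripper_to(0,40); robot.pause(.1)
C=cam("wrist");im=vision.grab_frame("wrist");cv2.imwrite("pics/w6.png",im[:,:,::-1])
for b in blobs(im,(45,100,40),(80,255,255),150): print(b, back(C,[b[0]],.062), back(C,[b[2][:2],b[2][:2]+b[2][2:]],.062))
print(recognise("start_button_top","wrist")); stat()
E
```

```text
(array([315.76759777, 221.15307263]), np.int32(895), array([299, 205,  35,  33], dtype=int32)) [[ 0.53190799 -0.28812912]] [[ 0.5473481  -0.29729979]
 [ 0.51484573 -0.27847067]]
[{'rect': [317.2, 221.0, 40.8, 41.2], 'p': 0.84}]
 t 17.15 p [ 0.531  -0.2881  0.22  ] rpy [180.  -0. -76.] F [0.1 0.3 0.8] M [-0.02 -0.01  0.02] g -0.002
```

View pics/w6.png

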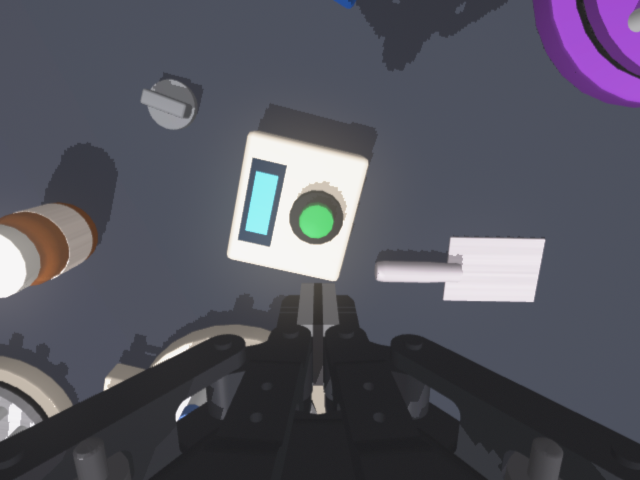

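The green button is at (316,221), which gives (0.532, -0.288), in agreement with the top camera. Now to press it.

```bash
python3 - <<'E'
from h import *
c=[.5318,-.2881]
robot.line_to([*c,.09],velocity=.12); stat("above")
print("stopped",robot.line_to([*c,.069],velocity=.02,f_stop=12)); stat("pressed"); robot.pause(.3); stat("held")
robot.line_to([*c,.2],velocity=.12); robot.pause(.3); stat("up")
C=cam("top");im=vision.grab_frame("top")
s=im[120:380,180:480]; cv2.imwrite("pics/t7.png",cv2.resize(s,None,fx=2.5,fy=2.2)[:,:,::-1])
E
```

```text
above t 18.3833 p [ 0.5324 -0.2887  0.091 ] rpy [-1.799e+02 -1.000e-01 -7.600e+01] F [-0.3  1.1  0.2] M [ 0.    0.01 -0.  ] g -0.001
stopped True
pressed t 19.2167 p [ 0.5318 -0.2881  0.0733] rpy [-180.    0.  -76.] F [-0.7  0.9  5.1] M [0.13 0.09 0.03] g -0.001
held t 19.5167 p [ 0.5318 -0.2881  0.0732] rpy [-180.    0.  -76.] F [-1.6 -0.1  4.8] M [0.17 0.16 0.03] g -0.001
up t 21.0333 p [ 0.5316 -0.288   0.1996] rpy [ 1.799e+02  1.000e-01 -7.600e+01] F [ 0.3 -0.1 -0.3] M [0.03 0.04 0.05] g 0.002
```

The button bottomed out at 12 N, with the tip at 56.3 mm. For margin I'll press once more, slightly harder, then do a final check.

```bash
python3 - <<'E'
from h import *
c=[.5318,-.2881]
robot.line_to([*c,.085],velocity=.12)
print("stopped",robot.line_to([*c,.066],velocity=.02,f_stop=20)); stat("pressed"); robot.pause(.2); stat("held")
robot.line_to([*c,.25],velocity=.12)
robot.move_to([.5607,-.0495,.28],[180,0,-76]); robot.pause(.3)
C=cam("wrist");im=vision.grab_frame("wrist");cv2.imwrite("pics/w8.png",im[:,:,::-1]); stat()
m=measure(im,C,np.array([.56,-.0485]));print(m["oa"],m["ph"],m["ptr"],m["n"])
E
```

```text
stopped True
pressed t 22.875 p [ 0.5321 -0.2883  0.0733] rpy [-1.8e+02  1.0e-01 -7.6e+01] F [-0.6  0.9  5.4] M [ 0.18  0.14 -0.03] g 0.001
held t 23.075 p [ 0.5321 -0.2883  0.0732] rpy [-1.8e+02  1.0e-01 -7.6e+01] F [-0.5  1.4  4.9] M [0.21 0.2  0.  ] g -0.004
 t 26.0167 p [ 0.5606 -0.0506  0.28  ] rpy [180.   -0.  -76.1] F [-0.9  0.8  0.3] M [ 0.02  0.04 -0.02] g -0.002
-2.5117512636782275 -2.2119944791556874 -1.2166761082350779 (11, 1)
```

View pics/w8.png

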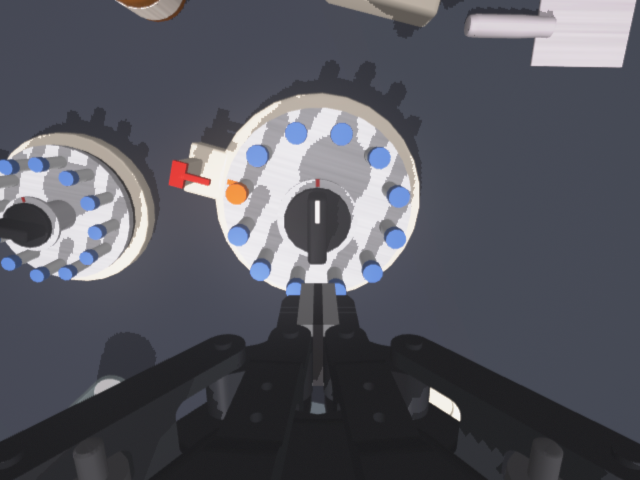

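The knob's white line is still on the red line at (317,183), the orange cap at (236,194) lines up with the pointer, and the gripper is clear of everything. Both presses ended at the same depth, so the button hit its hard stop. I'm handing in the job.

```bash
python3 -c "
from h import *
workorder.close_job()"
```

```text
the job is handed in; nothing more can be done
```

I turned the carousel of the larger cream sampler so the orange tube stands at the red pointer, and tightened the knob clockwise to its stop. I then pressed the green button and released it, and handed the job in with the clock at about 26 s of the 51 s allowed.

**Last checks**
- **Carousel:** orange is at −2.2° against the pointer at −1.2°, about 1.2 mm sideways. It read almost the same before and after the button presses. Near the end of tightening it slipped about 5° past the brake. I let it spring up and turned it back before releasing.
- **Knob:** its white line sits on the red tight mark. I saw no clear rise in moment at the stop, so I judged tightness from the marks and that slip.
- **Button:** I pressed it twice, and both presses ended with the fingertips at 56 mm, which is about 5.7 mm of travel at about 5 N. The force on the tool went back to about zero each time. I did not check with a picture that the button came back up.
- **Bystanders:** the arm stayed clear of them and felt no unexpected contact, but I did not measure where they stand at the end.

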